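# Third hand for a drawer front on the cafe counter

### The arm

A 6-joint arm with a two-finger parallel gripper is mounted at the origin on the work surface. World frame = base frame: x ahead of the robot, y to its left, z up, the work surface at z = 0. Lengths are in m, angles in rad, forces in N, time in s.
With the tool pointing down it reaches from about 0.425 to 1.125 m from the base axis. Payload 14.9 kg.
Tool frame: the origin (TCP) lies at the very end of the fingers, on their centre line; the grasp point (between the pads) lies 19 mm behind it (env.tcp_to_grasp is the distance from the TCP to the grasp point, in m); z points along the fingers, y is the direction in which the jaws open and shut (so a half turn about z gives the same grasp; the last joint's range is limited). The gripper opens to 91 mm and grips with 3 to 60 N. Pads are 32 mm wide; open, the fingers measure 118 mm over their backs; the gripper's body (76 mm by 178 mm) begins 60 mm behind the grasp point.
Start: joints at [1.205, 0.379, 1.734, -0, 1.028, -0.033], TCP at [0.229, 0.662, 0.214] pointing down, gripper open.
Joint ranges: [-2.77, 2.77], [-0.74, 2.19], [0, 2.66], [-1.06, 4.2], [0.31, 2.87], [-3.08, 3.08]. Speed limits (rad/s): [1.89, 1.89, 2.39, 3.14, 3.14, 3.14].

### API

Orientations are given as a unit quaternion [x, y, z, w].
In Python, from plant import env gives the robot as it stands. The module is installed in compiled form; this text tells all that it offers.
- The arm moves only by the shell command python3 -m creep 'ROWS' [FORCE]. ROWS is JSON, one flat list of numbers, 7 for each row, row after row: the shift along the tool's x, y, z in mm, then the turn, a rotation vector about the tool's x, y, z in rad, then the finger opening in mm, from 0 to 91.2. A call has 1 to 10 rows; each row is the pose to reach, as a shift and turn from the pose commanded when the call began, along the tool's axes at that moment; what a row does not reach only later rows make up. A row lasts 1/12 s, in which the tool goes at most 41.7 mm and 7.16 degrees, less where a joint would pass 70% of its speed; a pose out of reach is approached as far as the arm can. A call with a gripper value outside its range is refused whole. The fingers move at their own pace and stop on an object; FORCE is the grip in N (left out, the last holds). Time passes only in rows, so rows that repeat a pose let the fingers close. It gives the time, the measured TCP pose, the force and the opening at its end, in the units of the state.
- env.state(): the state, without advancing time (a new reading comes with each control period).
- env.capture(name): name is "side" or "top" or "wrist"; returns a dict with "color" (480x640x3 uint8, red, green, blue), "fov_y" (degrees; the focal length in pixels is half the picture's height over the tangent of half this angle, whatever the lens; pixels are square), "cx", "cy" (the principal point, pixels), "dist_coeffs" ([k1, k2, p1, p2, k3] as OpenCV has them; the pictures are not rectified), "R" (3x3) and "t" (3): a world point X has camera coordinates R X + t; the wrist camera has in their place "T_tool_cam" (4x4, takes a point from camera to tool coordinates, whose origin is the TCP and whose axes are the flange's). Camera axes: x right, y down, z forward; pixel columns grow to the right and rows downward; lengths in m; the calibration is good to about 2 mm. A picture is of the moment at which its call begins: read the wrist's pose just before it. There is no depth.
- env.job_done(): hands the job in, once; it reports no verdict.
The state is a dict: "time_s": time; "joint_pos": joint angles; "qd": joint speeds; "joint_torque": joint torques, N m; "tool_pos": TCP position; "tool_rot": TCP orientation; "wrist_force": force on the tool from outside, world axes, zero at the start; "wrist_torque": the same for the moment, N m; "width": opening from 0.0 (shut) to 1.0 (fully open).
Only numpy, scipy, OpenCV 4.12 (cv2) and the standard library are available. Lean on these libraries where they do the work, as an engineer would, in place of code of your own. Each camera call takes 0.05 s, during which the arm holds its last target. There are 200 camera calls.

### The job

Take the loose drawer front out of its stand by its bar handle and hold its plain back flat, upright and centred against the end of the front-less drawer box, so that a colleague can screw it on from inside. The box sits on springy push-to-open runners: press it in by about half of its 26 mm springy travel, never to the end, keep that push steady for at least two seconds, and finish still gripping and pressing, without putting down or letting go. Leave the mug, the pepper mill and the screwdriver where they are and do not tip the front over.

Things in the scene. Friction and masses are not known exactly. Their poses are not given: they have to be found in the camera images.
- front: (All sizes in mm.) Loose drawer front: grey painted panel 200 wide (y) x 95 high (z) x 16 thick (x), mass about 0.26 kg (varies), with a wooden bar handle on its face. Origin: centre of the panel's underside. +x points out of its plain back, the handle is on the -x side, z up the panel. At the start it stands upright in the stand, handle side towards the robot, its underside 15 above the counter; the groove leaves it 1.5 of play, so it may lean by a few degrees
- front_handle (a point): Centre of the bar of that handle, at (-56, 0, 55) in front's frame. The bar is rectangular, 130 long (y), 12 thick (x), 16 high (z), carried by two legs near its ends (100 clear between them). Clear gap between bar and panel 42, so fingers coming from above to take the bar across its 12 thickness must be opened only partly, about 40 between the pads. The panel's top edge is 40 above this point. Axes as front
- front_back (a point): Centre of the plain back of the drawer front (the side without handle), at (8, 0, 47.5) in front's frame. Axes as front
- stand: Fixed low wooden stand on the counter, base 190 wide x 130 deep x 15 high with four small upright blocks (top at 42 above the counter) making a groove in which the drawer front stands; the blocks lie 57 to 93 either side of the middle, so the middle is free for fingers. Origin: on the counter under the middle of the groove; +x away from the handle side
- unit: Fixed small countertop drawer unit: grey carcass 220 wide, 190 deep, 140 high with a wooden top, open towards the robot, out of which sticks a plywood drawer box without a front. Origin: on the counter, straight below the drawer box's front face as it is at rest. +x points into the unit (the carcass begins 90 behind the drawer box's face at rest, so about 77 of the box stick out when it is pushed half way), z up
- drawer_face (a point): Centre of the front face of the drawer box, 77.5 above the counter. The face is plane and upright, 170 wide (y) x 55 high (z). +x points into the unit, the way in which the front is pressed. The point moves with the drawer
- drawer (a joint): How far the drawer box has been pushed in (m): 0 at rest, 0.026 at the end of its springy travel. The spring of the runners pushes back with 600 N/m (about 8 N at half travel, 0.013) and returns the box when let go
- driver: Bystander, to be left where it is: screwdriver lying on the counter, 170 long, black handle. Origin at its underside (axis along x)
- mug: Bystander, to be left where it is: white china mug, 72 wide, 85 high, with a handle. Origin at its underside
- pepper: Bystander, to be left where it is: dark wooden pepper mill, 44 wide, 90 high. Origin at its underside
Mind the look-alikes: they are no part of the job. Leave any pink look-alike of the front alone. Of the things that look like the stand, the larger one is meant.

How it is judged:
On the way, in this order (a step that is already met when the one before it is completed fails the run):
1. the drawer front is gripped and lifted clear out of its stand (z of front in the frame of stand above 0.048 m and contact force between the fingers and front above 1 N), for 0.1 s.
2. the front is held flat, upright and centred against the drawer box, pushing it in by about half of its travel, steadily for two seconds (value of joint drawer between 0.006 and 0.018 m and velocity of joint drawer between -0.01 and 0.01 m/s and x of front_back in the frame of drawer_face between -0.005 and 0.005 m and y of front_back in the frame of drawer_face between -0.01 and 0.01 m and z of front_back in the frame of drawer_face between -0.01 and 0.01 m and angle between the x axis of front and the x axis of drawer_face, either way round below 0.1 rad and angle between the z axis of front and the z axis of drawer_face, either way round below 0.1 rad and contact force between front and unit between 2.5 and 13 N and contact force between the fingers and front above 2 N), for 2 s.
At the end, for the whole second after the job is handed in: Still gripped, the front's back lies on the drawer box's face (within 5 mm), centred within 10 mm sideways and in height, square and upright within 0.10 rad; the box is still, pushed in by 6 to 18 mm, and pressed with 2.5 to 13 N (all of step 2); the arm keeps its last pose, push and grip.
It fails at once if the drawer box is pushed to the end of its travel (beyond 23 mm) (value of joint drawer above 0.023 m).
It fails at once if the drawer front is tipped over (beyond 0.6 rad) (angle between front's own z axis and vertical above 0.6 rad).
It fails at once if the screwdriver, mug or pepper mill is moved by more than 30 mm (distance of any of driver, mug, pepper from where it was at the start of the episode above 0.03 m).
It also fails if it takes over 54 s, if anything falls off the work surface, if the arm or the gripper's body presses on something with over 40 N, if the wrist force passes 120 N, or if a joint passes its speed limit or range.

## Working session

There is one attempt and no reset: what is moved stays moved. The work goes in short steps, Python scripts to look and compute and a shell command to move; the robot and the scene stay as the last step left them, time stands still between calls to the robot, and variables do not carry over. Pictures are saved under pics/ and viewed, about 8 in all and at most 12, crops included, and the job is handed in when it is done.

```bash
mkdir -p pics
python3 - <<'E'
from plant import env
import cv2,numpy as np
s=env.state();print({k:np.round(v,3).tolist() for k,v in s.items()},env.tcp_to_grasp)
for n in("top","side","wrist"):
    c=env.capture(n);cv2.imwrite(f"pics/{n}0.png",c["color"][...,::-1])
    print(n,{k:np.round(v,4).tolist() for k,v in c.items() if k!="color"})
E
```

```text
{'time_s': 0.0, 'joint_pos': [1.205, 0.379, 1.735, -0.0, 1.028, -0.033], 'qd': [0.0, 0.001, -0.0, 0.0, -0.002, 0.001], 'joint_torque': [-0.004, -76.373, -43.436, 0.065, 0.043, -0.0], 'tool_pos': [0.229, 0.661, 0.213], 'tool_rot': [0.166, 0.986, -0.001, -0.0], 'wrist_force': [-0.301, 1.272, 0.053], 'wrist_torque': [0.022, -0.04, 0.009], 'width': 0.996} 0.0188
top {'fov_y': 45.0545, 'cx': 319.5691, 'cy': 248.7552, 'dist_coeffs': [-0.1381, 0.0, 0.0, 0.0, 0.0], 'R': [[-0.0212, -0.9996, -0.016], [-0.9967, 0.0223, -0.0776], [0.0779, 0.0143, -0.9969]], 't': [0.0339, 0.4743, 1.1144]}
side {'fov_y': 54.5669, 'cx': 311.7566, 'cy': 244.7536, 'dist_coeffs': [-0.0119, 0.0, 0.0, 0.0, 0.0], 'R': [[0.7904, -0.6126, -0.0045], [-0.3853, -0.4913, -0.7811], [0.4763, 0.6191, -0.6244]], 't': [-0.3838, 0.2457, 0.8516]}
wrist {'fov_y': 67.1422, 'cx': 316.6543, 'cy': 239.6374, 'dist_coeffs': [-0.0709, 0.0, 0.0, 0.0, 0.0], 'T_tool_cam': [[-0.0014, -0.9709, -0.2395, 0.0678], [1.0, -0.0012, -0.0008, 0.0001], [0.0005, -0.2395, 0.9709, -0.1708], [0.0, 0.0, 0.0, 1.0]]}
```

View pics/top0.png

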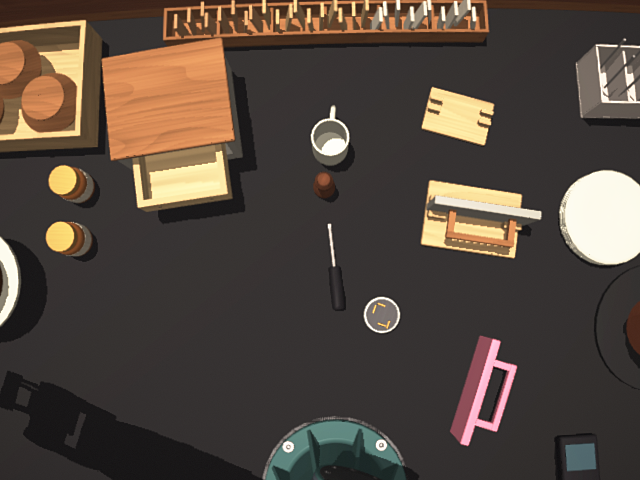

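View pics/side0.png

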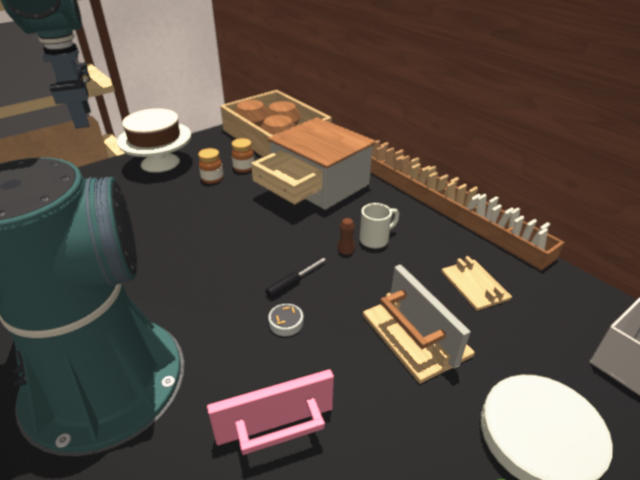

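Candidates: the grey panel in the larger stand at top-view (485,208), and the pink look-alike at (482,390). The stands are the larger one at (470,220), which holds the grey front, and a small empty one at (458,115). The grey front in the larger stand fits the description. The unit is at (170,140), with the box face at the bottom edge around (185,205). The crop below should confirm this.

Run:
```python
import cv2,numpy as np
im=cv2.imread("pics/top0.png")
a=cv2.resize(im[172:264,415:550],None,fx=5,fy=5,interpolation=cv2.INTER_CUBIC)
b=cv2.resize(im[130:215,120:245],None,fx=5,fy=5,interpolation=cv2.INTER_CUBIC)
cv2.imwrite("pics/c1.png",a);cv2.imwrite("pics/c2.png",b)
```

```text
(no output)
```

View pics/c1.png

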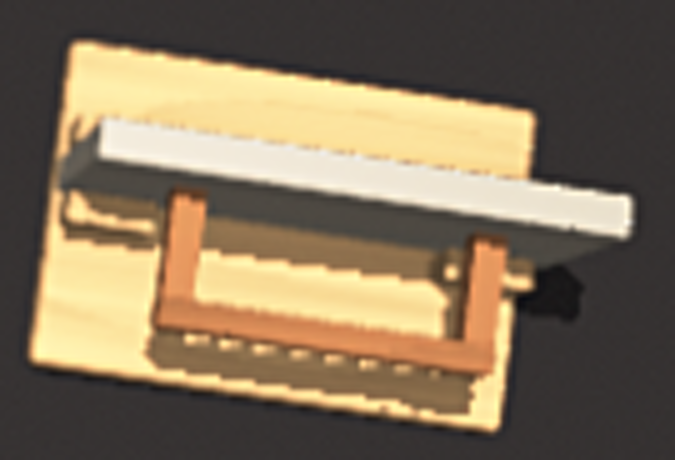

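View pics/c2.png

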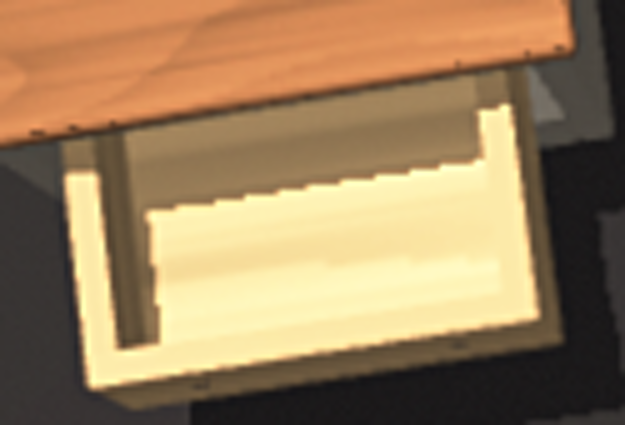

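The first crop confirms the grey front with its wooden bar in the larger stand: panel top corners at crop (103,120), (632,197), (630,238), (100,158), bar outer edge (158,327)–(492,373). The second shows the box's top front edge at crop (88,388)–(540,320).

```bash
cat > h.py <<'E'
from plant import env
import cv2,numpy as np
from scipy.spatial.transform import Rotation as Ro
def K(c):
    f=240/np.tan(np.radians(c["fov_y"])/2);return np.array([[f,0,c["cx"]],[0,f,c["cy"]],[0,0,1.]])
def pose(c,s=None):
    if "R" in c: return np.array(c["R"]),np.array(c["t"])
    T=np.eye(4);T[:3,:3]=Ro.from_quat(s["tool_rot"]).as_matrix();T[:3,3]=s["tool_pos"]
    M=np.linalg.inv(T@np.array(c["T_tool_cam"]));return M[:3,:3],M[:3,3]
def back(c,uv,z,s=None):
    R,t=pose(c,s);uv=np.array(uv,float).reshape(-1,1,2)
    n=cv2.undistortPoints(uv,K(c),np.array(c["dist_coeffs"]))[:,0]
    d=np.c_[n,np.ones(len(n))]@R;o=-R.T@t
    return o+d*((np.broadcast_to(z,len(d))-o[2])/d[:,2])[:,None]
def proj(c,X,s=None):
    R,t=pose(c,s);return cv2.projectPoints(np.array(X,float).reshape(-1,1,3),cv2.Rodrigues(R)[0],t,K(c),np.array(c["dist_coeffs"]))[0][:,0]
E
python3 - <<'E'
from h import *
c=env.capture("top")
f=lambda P,o:(np.array(P)+.5)/5-.5+np.array(o)
def rep(n,P,o,z):
    X=back(c,f(P,o),z);print(n,np.round(X*1000,1).tolist());return X
def line(X,i,j): d=X[j]-X[i];print("  mid",np.round((X[i]+X[j])*500,1),"len",np.linalg.norm(d).round(4),"yaw of normal",np.arctan2(d[0],-d[1]).round(4))
o=(415,172)
X=rep("top",[(103,120),(632,197),(630,238),(100,158)],o,.11);line(X,0,1);line(X,3,2)
X=rep("bar",[(158,327),(492,373)],o,.078);line(X,0,1)
X=rep("stand",[(75,42),(535,110),(500,432),(30,362)],o,.015);line(X,0,1);line(X,3,2);print(X.mean(0))
o=(120,130)
X=rep("boxt",[(88,388),(540,320)],o,.105);line(X,0,1)
X=rep("boxb",[(137,408),(565,343)],o,.05);line(X,0,1)
s=env.state();print(Ro.from_quat(s["tool_rot"]).as_matrix().round(3).tolist())
E
```

```text
top [[560.1, -190.2, 110.0], [528.3, -386.2, 110.0], [513.1, -384.5, 110.0], [546.1, -188.5, 110.0]]
  mid [ 544.2 -288.2  110. ] len 0.1986 yaw of normal -0.1609
  mid [ 529.6 -286.5  110. ] len 0.1988 yaw of normal -0.1669
bar [[487.0, -213.9, 78.0], [467.0, -340.2, 78.0]]
  mid [ 477. -277.   78.] len 0.128 yaw of normal -0.157
stand [[607.6, -198.4, 15.0], [577.1, -384.0, 15.0], [448.2, -362.9, 15.0], [480.2, -175.5, 15.0]]
  mid [ 592.4 -291.2   15. ] len 0.1881 yaw of normal -0.1629
  mid [ 464.2 -269.2   15. ] len 0.1901 yaw of normal -0.1691
[ 0.52827124 -0.28018011  0.015     ]
boxt [[553.1, 359.1, 105.0], [573.5, 188.9, 105.0]]
  mid [563.3 274.  105. ] len 0.1713 yaw of normal 0.1193
boxb [[553.4, 357.8, 50.0], [574.1, 188.8, 50.0]]
  mid [563.8 273.3  50. ] len 0.1702 yaw of normal 0.1217
[[-0.945, 0.327, -0.0], [0.327, 0.945, -0.001], [-0.0, -0.001, -1.0]]
```

```bash
cat >> h.py <<'E'
def goal(xyz,yaw):
    "shift (mm) and turn in tool axes to TCP xyz, tool down, jaw axis heading yaw"
    s=env.state();R=Ro.from_quat(s["tool_rot"]).as_matrix()
    y=np.array([np.cos(yaw),np.sin(yaw),0]);z=np.array([0,0,-1.]);G=np.c_[np.cross(y,z),y,z]
    print("shift",(R.T@(np.array(xyz)-s["tool_pos"])*1000).round(1).tolist(),"turn",Ro.from_matrix(R.T@G).as_rotvec().round(4).tolist(),"t",round(s["time_s"],2),"F",np.round(s["wrist_force"],1).tolist(),"w",round(s["width"]*91.2,1))
E
python3 -m creep '[-394,-309,-87,0,0,1.118,40, -394,-309,-87,0,0,1.118,40, -394,-309,-87,0,0,1.118,40, -394,-309,-87,0,0,1.118,40, -394,-309,-87,0,0,1.118,40, -394,-309,-87,0,0,1.118,40, -394,-309,-87,0,0,1.118,40, -394,-309,-87,0,0,1.118,40, -394,-309,-87,0,0,1.118,40, -394,-309,-87,0,0,1.118,40]'
python3 -c "
from h import *
goal((.5,.24,.3),.12)"
```

```text
time_s: 1.03
tool_pos: [0.4518, 0.3148, 0.2857]
tool_rot: [0.666, 0.746, 0.0, 0.0]
wrist_force: [0.8, 0.3, -0.5]
width: 0.439
shift [-79.7, 39.5, -14.3] turn [0.0002, -0.0001, -0.0079] t 1.03 F [0.8, 0.3, -0.5] w 40.1
```

```bash
python3 -m creep '[-80,40,-14,0,0,-0.008,40, -80,40,-14,0,0,-0.008,40, -80,40,-14,0,0,-0.008,40, -80,40,-14,0,0,-0.008,40, -80,40,-14,0,0,-0.008,40]'
python3 - <<'E'
from h import *
import pickle
s=env.state();c=env.capture("wrist");pickle.dump((s,c),open("u.pkl","wb"))
cv2.imwrite("pics/w1.png",c["color"][...,::-1]);goal((.5,.24,.3),.12)
x=np.array([np.cos(.12),np.sin(.12),0]);y=np.array([-x[1],x[0],0]);O=np.array([.5635,.2737,0])
for zz in(.105,.05):print(proj(c,[O+y*.085+[0,0,zz],O-y*.085+[0,0,zz]],s).round(1).tolist())
E
```

```text
time_s: 1.45
tool_pos: [0.5003, 0.242, 0.299]
tool_rot: [0.661, 0.75, -0.0, -0.0]
wrist_force: [0.2, 0.0, -0.3]
width: 0.44
shift [-2.5, -0.3, -1.1] turn [-0.0006, -0.0001, 0.008] t 1.5 F [-0.8, 0.4, -0.4] w 40.3
[[387.1, 107.5], [379.4, 274.9]]
[[377.7, 113.2], [371.8, 259.8]]
```

View pics/w1.png

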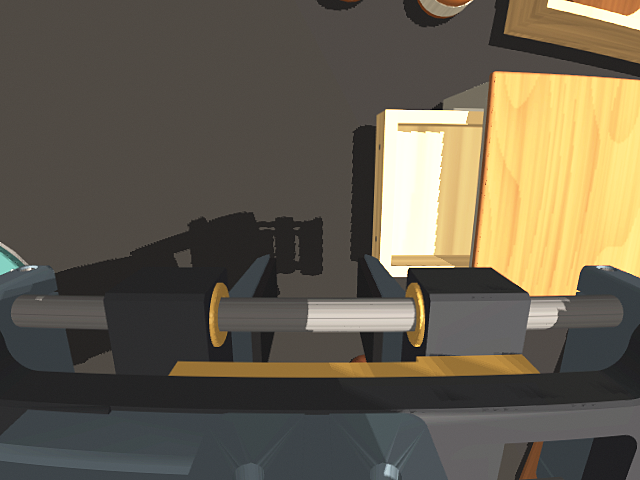

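The wrist picture shows the box's top front edge from about (386,110) to (382,277). My estimate predicted (387,107) and (379,275), so it agrees within about 3 mm. I'll move on to above the front.

```bash
python3 -c "
from h import *
goal((.483,-.278,.2),-.163)"
python3 -m creep '[-516,-79,99,0,0,0.29,40, -516,-79,99,0,0,0.29,40, -516,-79,99,0,0,0.29,40, -516,-79,99,0,0,0.29,40, -516,-79,99,0,0,0.29,40, -516,-79,99,0,0,0.29,40, -516,-79,99,0,0,0.29,40, -516,-79,99,0,0,0.29,40, -516,-79,99,0,0,0.29,40, -516,-79,99,0,0,0.29,40]'
python3 -c "
from h import *
goal((.483,-.278,.2),-.163)"
```

```text
shift [-514.1, -83.2, 98.9] turn [-0.0006, 0.0, 0.291] t 1.5 F [-0.8, 0.4, -0.4] w 40.3
time_s: 2.33
tool_pos: [0.4905, -0.1677, 0.2211]
tool_rot: [0.761, 0.648, 0.0, -0.0]
wrist_force: [1.0, 0.9, 0.1]
width: 0.441
shift [-110.1, 10.2, 21.1] turn [-0.0002, -0.0002, 0.003] t 2.33 F [1.0, 0.9, 0.1] w 40.2
```

```bash
python3 -m creep '[-110,10,21,0,0,0.003,40, -110,10,21,0,0,0.003,40, -110,10,21,0,0,0.003,40, -110,10,21,0,0,0.003,40, -110,10,21,0,0,0.003,40, -110,10,21,0,0,0.003,40]'
python3 - <<'E'
from h import *
import pickle
s=env.state();c=env.capture("wrist");pickle.dump((s,c),open("f.pkl","wb"))
cv2.imwrite("pics/w2.png",c["color"][...,::-1]);goal((.483,-.278,.2),-.163)
a=-.163;x=np.array([np.cos(a),np.sin(a),0]);y=np.array([-x[1],x[0],0]);O=np.array([.483,-.278,0])
print(proj(c,[O+y*p+x*q+[0,0,z] for p,q,z in((.065,-.006,.078),(-.065,-.006,.078),(.1,.048,.11),(.1,.064,.11),(-.1,.048,.11))],s).round(1).tolist())
E
```

```text
time_s: 2.83
tool_pos: [0.4831, -0.276, 0.2003]
tool_rot: [0.763, 0.647, -0.0, -0.0]
wrist_force: [0.2, 0.9, -0.1]
width: 0.439
shift [-2.2, 0.1, 0.6] turn [-0.0003, -0.0003, -0.0003] t 2.88 F [-0.5, 1.1, -0.0] w 39.9
[[310.3, 156.3], [311.3, 308.1], [387.5, 105.5], [410.5, 105.7], [376.7, 363.4]]
```

View pics/w2.png

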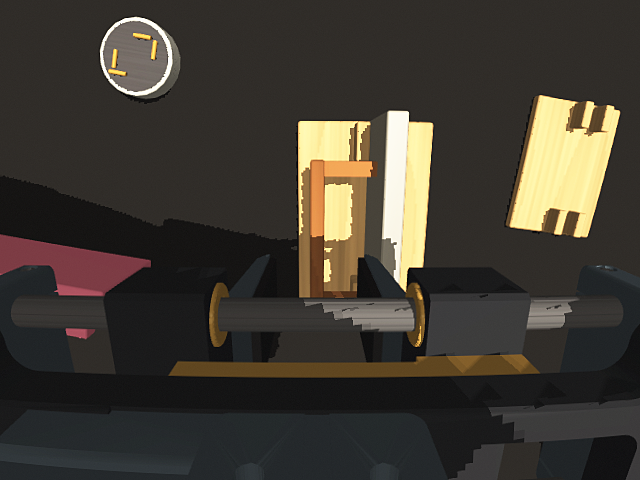

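The picture shows the bar's near-left corner at (310,160) and the panel's top corner at (386,111). Both sit about 4 px lower than predicted, the same small wrist-camera bias as at the unit, so it cancels. The bar is centred between the fingers, so I'll descend and grip.

```bash
python3 -m creep '[-2,0,30,0,0,0,40, -2,0,60,0,0,0,40, -2,0,85,0,0,0,40, -2,0,105,0,0,0,40, -2,0,122,0,0,0,40, -2,0,135,0,0,0,40, -2,0,145,0,0,0,40, -2,0,149,0,0,0,40, -2,0,149,0,0,0,40]' 50
python3 -m creep '[0,0,0,0,0,0,0, 0,0,0,0,0,0,0, 0,0,0,0,0,0,0, 0,0,0,0,0,0,0, 0,0,0,0,0,0,0, 0,0,0,0,0,0,0, 0,0,0,0,0,0,0, 0,0,0,0,0,0,0]' 50
python3 -c "
from h import *
goal((.483,-.278,.051),-.163)"
```

```text
time_s: 3.63
tool_pos: [0.4825, -0.2788, 0.0513]
tool_rot: [0.763, 0.647, -0.0, -0.0]
wrist_force: [-0.5, -0.1, 0.2]
width: 0.435
time_s: 4.3
tool_pos: [0.4826, -0.2796, 0.052]
tool_rot: [0.763, 0.646, -0.0, 0.0]
wrist_force: [-2.9, -0.0, 6.4]
width: 0.129
shift [1.6, 0.2, 1.0] turn [0.0002, 0.0002, -0.002] t 4.3 F [-2.9, -0.0, 6.4] w 11.8
```

```bash
python3 -m creep '[0,0,-6,0,0,0,0, 0,0,-15,0,0,0,0, 0,0,-28,0,0,0,0, 0,0,-45,0,0,0,0, 0,0,-65,0,0,0,0, 0,0,-85,0,0,0,0, 0,0,-105,0,0,0,0, 0,0,-120,0,0,0,0, 0,0,-130,0,0,0,0, 0,0,-130,0,0,0,0]' 50
python3 - <<'E'
from h import *
import pickle
goal((.4702,.2607,.182),.12)
s=env.state();c=env.capture("side");w=env.capture("wrist")
cv2.imwrite("pics/l.png",np.hstack([cv2.resize(c["color"][100:460,300:640],None,fx=1.1,fy=1.1),cv2.resize(w["color"][80:440,200:560],(396,396))])[...,::-1])
E
```

```text
time_s: 5.13
tool_pos: [0.4835, -0.28, 0.1845]
tool_rot: [0.763, 0.646, 0.001, 0.002]
wrist_force: [1.0, -0.7, -1.9]
width: 0.128
shift [531.2, -101.9, 1.3] turn [0.0032, 0.002, -0.285] t 5.13 F [1.0, -0.7, -1.9] w 11.7
```

View pics/l.png

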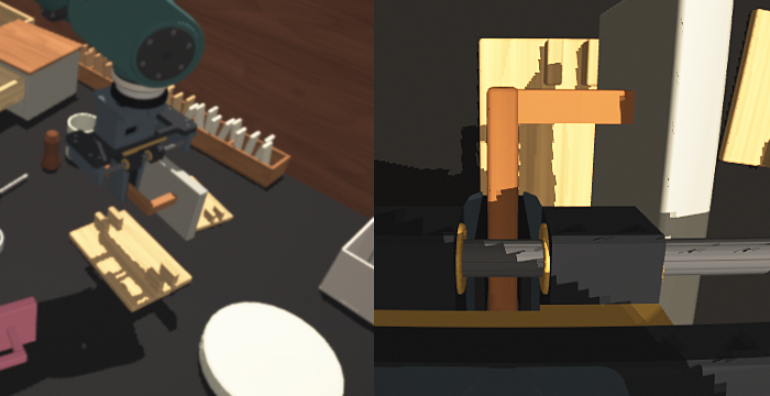

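The front hangs upright in the grip, clear of the stand, with the bar centred between the pads. I'll carry it to the box.

```bash
python3 -m creep '[12,-2,0,0,0,-0.006,0, 35,-7,0,0,0,-0.02,0, 70,-13,0,0,0,-0.04,0, 105,-20,0,0,0,-0.06,0, 140,-27,0,0,0,-0.08,0, 175,-34,0,0,0,-0.1,0, 210,-40,0,0,0,-0.12,0, 245,-47,0,0,0,-0.14,0, 280,-54,0,0,0,-0.16,0, 315,-60,0,0,0,-0.18,0]' 50
python3 -c "
from h import *
goal((.4702,.2607,.182),.12)"
```

```text
time_s: 6.07
tool_pos: [0.4735, 0.0433, 0.1807]
tool_rot: [0.701, 0.713, -0.001, -0.001]
wrist_force: [0.5, -0.5, -1.5]
width: 0.13
shift [217.4, 0.2, -1.3] turn [-0.0018, -0.0001, -0.1037] t 6.07 F [0.5, -0.5, -1.5] w 11.8
```

```bash
python3 -m creep '[30,0,0,0,0,-0.015,0, 65,0,0,0,0,-0.03,0, 100,0,0,0,0,-0.05,0, 135,0,0,0,0,-0.07,0, 165,0,0,0,0,-0.085,0, 190,0,0,0,0,-0.095,0, 207,0,0,0,0,-0.1,0, 217,0,0,0,0,-0.103,0, 217,0,0,0,0,-0.103,0]' 50
python3 -c "
from h import *
goal((.4702,.2607,.067),.12)"
```

```text
time_s: 6.82
tool_pos: [0.4709, 0.2595, 0.1807]
tool_rot: [0.663, 0.748, -0.001, -0.0]
wrist_force: [-0.3, -0.5, -2.6]
width: 0.126
shift [1.3, -0.4, 113.7] turn [-0.0014, 0.0003, 0.0] t 6.82 F [-0.3, -0.5, -2.6] w 11.5
```

```bash
python3 -m creep '[1,0,15,0,0,0,0, 1,0,40,0,0,0,0, 1,0,65,0,0,0,0, 1,0,85,0,0,0,0, 1,0,100,0,0,0,0, 1,0,110,0,0,0,0, 1,0,113,0,0,0,0, 1,0,113,0,0,0,0, 1,0,113,0,0,0,0]' 50
python3 - <<'E'
from h import *
goal((.4702,.2607,.067),.12)
s=env.state();c=env.capture("top");w=env.capture("wrist")
np.save("w3.npy",w["color"])
a=c["color"][130:270,90:250];b=w["color"]
cv2.imwrite("pics/p1.png",np.hstack([cv2.resize(a,None,fx=3,fy=3,interpolation=cv2.INTER_CUBIC)[:420],cv2.resize(b[80:360,320:533],(320,420))])[...,::-1])
E
```

```text
time_s: 7.57
tool_pos: [0.4721, 0.2591, 0.0692]
tool_rot: [0.664, 0.747, 0.0, 0.0]
wrist_force: [0.3, -0.0, -1.9]
width: 0.13
shift [1.9, -1.7, 2.2] turn [0.0005, -0.0002, -0.0023] t 7.57 F [0.3, -0.0, -1.9] w 11.8
```

View pics/p1.png

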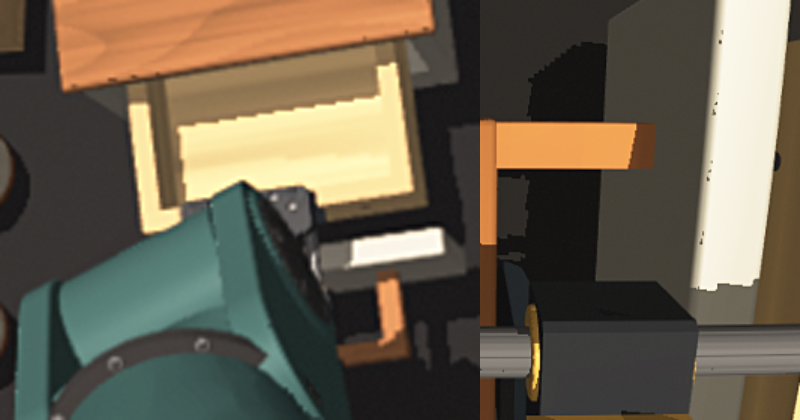

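The panel is parallel to the box face, about 30 mm in front of it. In the top picture the panel's right end has corners at crop (444,228) and (444,253), and the box's right top corner is at (427,190).

Run:
```python
from h import *
c=env.capture("top")
f=lambda P:(np.array(P)+.5)/3-.5+np.array((90,130))
X=back(c,f([(444,228),(444,253),(350,240)]),.1255);print(X.round(4).tolist())
a=.12;x=np.array([np.cos(a),np.sin(a),0]);y=np.array([-x[1],x[0],0])
O=np.array([.5635,.2735,0])
print("rel face (x,y):",[((p-O)@x*1000,(p-O)@y*1000) for p in X])
print(back(c,f([(427,190)]),.105))
# wrist: where are panel/box left ends
s=env.state();w=env.capture("wrist");cv2.imwrite("pics/w4.png",cv2.resize(w["color"][20:220,330:530],None,fx=3,fy=3,interpolation=cv2.INTER_CUBIC)[...,::-1])
T=np.array(s["tool_pos"]);B=T+[0,0,.0188]
print(proj(w,[B+y*.1+x*q+[0,0,.04] for q in(.048,.064)]+[O+y*.085+[0,0,.105]],s).round(1).tolist())
```

```text
[[0.5474, 0.1673, 0.1255], [0.5323, 0.1674, 0.1255], [0.5417, 0.2242, 0.1255]]
rel face (x,y): [(np.float64(-28.688154796622953), np.float64(-103.55048511524969)), (np.float64(-43.64991862233813), np.float64(-101.63300003350354)), (np.float64(-27.559008918377113), np.float64(-46.354686565884))]
[[0.57441221 0.1807886  0.105     ]]
[[483.4, 37.9], [535.4, 40.4], [568.5, 96.0]]
```

View pics/w4.png

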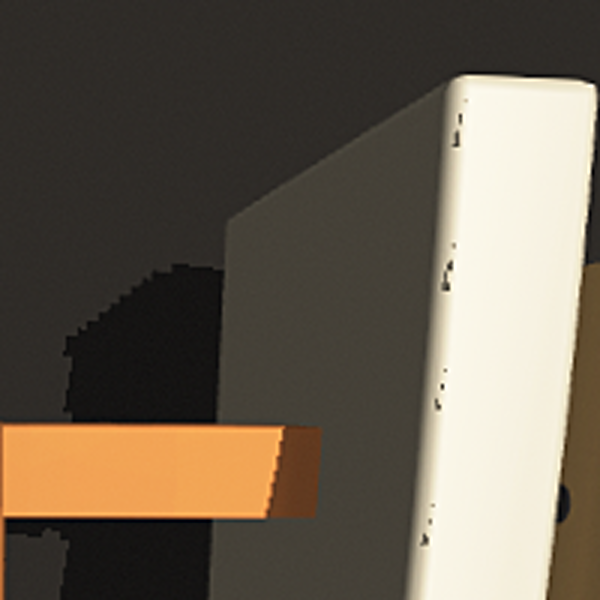

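The panel's left top corners are at wrist pixels (481,46) and (528,48). Both cameras put it about 2 mm off-centre to the right, with its back about 28 mm from the face. I'll correct that and approach, then press slowly.

```bash
python3 -m creep '[2,4,1,0,0,0,0, 2,9,2,0,0,0,0, 2,14,2,0,0,0,0, 2,18,2,0,0,0,0, 2,21,2,0,0,0,0, 2,23,2,0,0,0,0, 2,23,2,0,0,0,0, 2,23,2,0,0,0,0]' 50
python3 -m creep '[0,1,0,0,0,0,0, 0,2,0,0,0,0,0, 0,3,0,0,0,0,0, 0,4,0,0,0,0,0, 0,5,0,0,0,0,0, 0,6,0,0,0,0,0, 0,7,0,0,0,0,0, 0,8,0,0,0,0,0, 0,8,0,0,0,0,0, 0,8,0,0,0,0,0]' 50
python3 -c "
from h import *
goal((.5129,.2659,.067),.12)"
```

```text
time_s: 8.43
tool_pos: [0.4943, 0.2638, 0.0666]
tool_rot: [0.664, 0.748, -0.0, -0.0]
wrist_force: [-0.1, 0.1, -1.9]
width: 0.128
time_s: 9.27
tool_pos: [0.5022, 0.2647, 0.0666]
tool_rot: [0.664, 0.748, -0.0, -0.0]
wrist_force: [-2.0, -0.5, -0.6]
width: 0.127
shift [-0.1, 10.8, -0.4] turn [-0.0002, 0.0001, -0.002] t 9.27 F [-2.0, -0.5, -0.6] w 11.6
```

```bash
python3 -m creep '[0,1,0,0,0,0,0, 0,2,0,0,0,0,0, 0,3,0,0,0,0,0, 0,4,0,0,0,0,0, 0,5,0,0,0,0,0, 0,6,0,0,0,0,0, 0,7,0,0,0,0,0, 0,7,0,0,0,0,0, 0,7,0,0,0,0,0]' 50
python3 -c "
from h import *
goal((.5129,.2659,.067),.12)"
```

```text
time_s: 10.02
tool_pos: [0.5089, 0.2654, 0.0664]
tool_rot: [0.664, 0.748, -0.0, -0.0]
wrist_force: [-5.0, -1.2, -1.0]
width: 0.124
shift [-0.0, 4.0, -0.6] turn [-0.0009, 0.0003, -0.0018] t 10.02 F [-5.0, -1.2, -1.0] w 11.4
```

```bash
python3 -m creep '[0,1,0,0,0,0,0, 0,2,0,0,0,0,0, 0,3,0,0,0,0,0, 0,3.5,0,0,0,0,0, 0,3.5,0,0,0,0,0, 0,3.5,0,0,0,0,0, 0,3.5,0,0,0,0,0, 0,3.5,0,0,0,0,0]' 50
python3 - <<'E'
from h import *
goal((.5129,.2659,.067),.12)
F=[]
for i in range(2):
    s=env.state();c=env.capture("wrist" if i else "top");F.append(s["wrist_force"])
    if i: cv2.imwrite("pics/f2.png",cv2.resize(c["color"][20:280,330:630],None,fx=2.3,fy=2.3,interpolation=cv2.INTER_CUBIC)[...,::-1])
    else: cv2.imwrite("pics/f1.png",cv2.resize(c["color"][130:260,110:260],None,fx=4,fy=4,interpolation=cv2.INTER_CUBIC)[...,::-1])
E
```

```text
time_s: 10.68
tool_pos: [0.512, 0.2658, 0.0664]
tool_rot: [0.664, 0.748, -0.001, -0.0]
wrist_force: [-7.2, -2.2, -0.6]
width: 0.128
shift [0.0, 0.9, -0.6] turn [-0.0014, 0.0005, -0.0015] t 10.68 F [-7.2, -2.2, -0.6] w 11.6
```

View pics/f1.png

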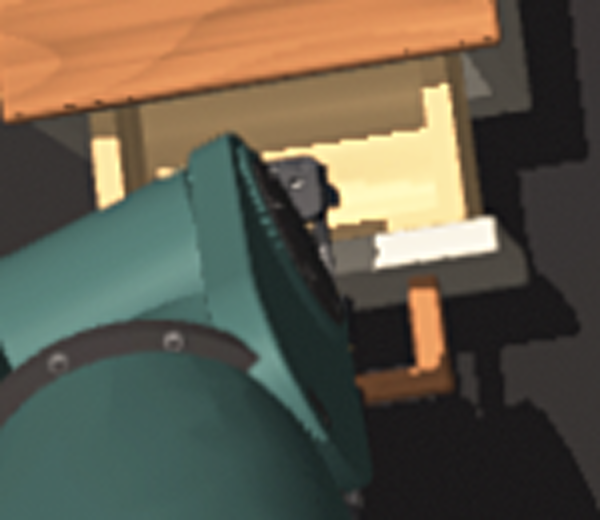

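View pics/f2.png

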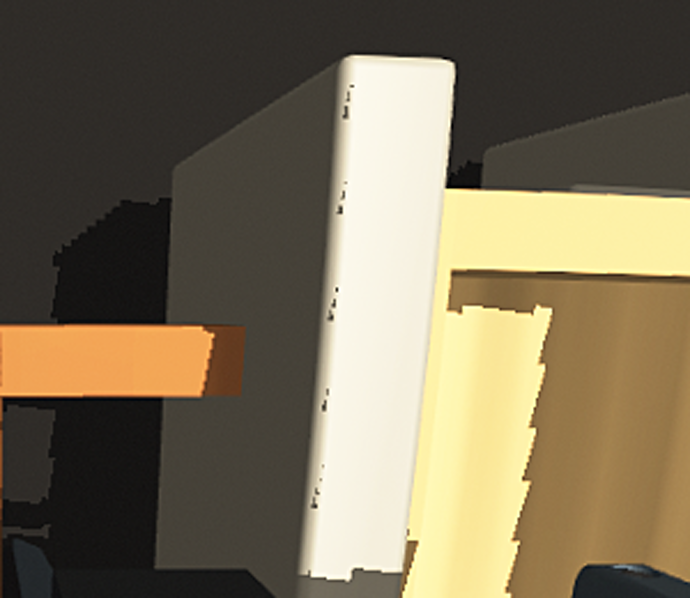

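The front lies flush against the box. In the wrist picture the panel's top-left corner is at (528,47) and the box's left top edge at (523,102). In the top picture the panel's right end is at crop (497,216) and the box's right rim at (469,213). Next I'll check the sideways centring and hold still.

```bash
python3 - <<'E'
from h import *
s=env.state();w=env.capture("wrist");c=env.capture("top")
a=.12;y=np.array([-np.sin(a),np.cos(a),0])
p=back(w,[(527.8,47),(522.6,101.7)],[.1245,.105],s)@y
q=back(c,(np.array([(497,216),(469,213)])+.5)/4-.5+[110,130],[.1245,.105])@y
print("left overhang mm",(p[0]-p[1])*1000,"right overhang",(q[1]-q[0])*1000,"y:",p,q)
E
python3 -m creep '[0,0,0,0,0,0,0, 0,0,0,0,0,0,0, 0,0,0,0,0,0,0, 0,0,0,0,0,0,0, 0,0,0,0,0,0,0, 0,0,0,0,0,0,0, 0,0,0,0,0,0,0, 0,0,0,0,0,0,0, 0,0,0,0,0,0,0, 0,0,0,0,0,0,0]' 50
```

```text
left overhang mm 13.12295887760534 right overhang 15.369112865430926 y: [0.30076196 0.287639  ] [0.10241481 0.11778392]
time_s: 11.72
tool_pos: [0.512, 0.2657, 0.0663]
tool_rot: [0.664, 0.748, -0.001, -0.0]
wrist_force: [-7.3, -2.3, -0.7]
width: 0.125
```

The overhangs are 13 mm left and 15 mm right, so it is centred within about 2 mm. The height works out at 77 mm against 77.5. The force is 7.6 N, which is about 12.7 mm of travel. I'll hold for over two seconds and hand in.

```bash
for i in 1 2 3; do python3 -m creep '[0,0,0,0,0,0,0, 0,0,0,0,0,0,0, 0,0,0,0,0,0,0, 0,0,0,0,0,0,0, 0,0,0,0,0,0,0, 0,0,0,0,0,0,0, 0,0,0,0,0,0,0, 0,0,0,0,0,0,0, 0,0,0,0,0,0,0, 0,0,0,0,0,0,0]' 50; done
python3 -c "
from plant import env
print(env.job_done())"
```

```text
time_s: 12.55
tool_pos: [0.512, 0.2657, 0.0663]
tool_rot: [0.664, 0.748, -0.001, -0.0]
wrist_force: [-6.9, -2.3, -0.5]
width: 0.13
time_s: 13.38
tool_pos: [0.512, 0.2657, 0.0663]
tool_rot: [0.664, 0.748, -0.001, -0.0]
wrist_force: [-6.9, -1.6, -0.7]
width: 0.129
time_s: 14.22
tool_pos: [0.512, 0.2657, 0.0664]
tool_rot: [0.664, 0.748, -0.001, -0.0]
wrist_force: [-7.1, -2.5, -0.2]
width: 0.126
the job is handed in; nothing more can be done
None
```

I took the grey drawer front out of the larger stand by its bar handle and pressed its back against the drawer box. I held that push for over 3 s and handed the job in at about 14 s, still gripping and pressing; no verdict is reported.

- **Push:** a steady 7.2–7.6 N, which is about 12–13 mm of the 26 mm travel. The tool did not move during the hold.
- **Position:** the back is flush with the box face in the last pictures. It is centred sideways within about 2 mm (13 mm overhang left, 15 mm right). From the tool height, the panel centre is at about 77 mm, against 77.5 mm for the box face.
- **Angle:** tool tilt and yaw were within about 0.002 rad of the aim.
- **Disagreement:** the wrist camera put things about 3 mm further right than the top camera. The offset was the same at both places, so I treated it as a bias that cancels.
- **Not checked:** I did not look at the mug, pepper mill and screwdriver again afterwards. The front was carried above their height and nothing pressed on the tool on the way.

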